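# Load the coupler core and hold the tune lever on its third click

### The arm

A 6-joint arm with a two-finger parallel gripper is mounted at the origin on the work surface. World frame = base frame: x ahead of the robot, y to its left, z up, the work surface at z = 0. Lengths are in m, angles in rad, forces in N, time in s.
With the tool pointing down it reaches from about 0.3 to 0.85 m from the base axis. Payload 4.2 kg.
Tool frame: the origin (TCP) lies at the very end of the fingers, on their centre line; the grasp point (between the pads) lies 19 mm behind it; z points along the fingers, y is the direction in which the jaws open and shut (so a half turn about z gives the same grasp; the last joint's range is limited). The gripper opens to 91 mm and grips with 3 to 60 N. Pads are 32 mm wide; open, the fingers measure 118 mm over their backs; the gripper's body (76 mm by 178 mm) begins 60 mm behind the grasp point.
Start: joints at [-1.349, 0.32, 1.565, -0, 1.257, -0.02], TCP at [0.138, -0.558, 0.214] pointing down, gripper open.
Joint ranges: [-3.11, 3.11], [-0.84, 2.01], [0.21, 2.61], [-1.34, 4.49], [0.05, 2.63], [-2.56, 2.56]. Speed limits (rad/s): [2.57, 2.57, 3.14, 3.14, 3.14, 3.14].

### API

Orientations are given as a unit quaternion [x, y, z, w].
In Python, from cell import robot, ik, imaging, workorder, status gives the robot as it stands. The module is installed in compiled form; this text tells all that it offers. Calls block until the motion is done:
- robot.move_to(position, orientation): joint-space move of the TCP to a pose.
- robot.move_straight(position, speed=0.15, ori=None, threshold=None): straight line of the TCP; ori=None keeps the orientation; speed is the mean speed in m/s. With threshold (N) it stops when the force on the tool has changed by that much, and returns True; else False.
- robot.goto_joints(angles): joint-space move.
- robot.set_gripper(opening, effort=None): opening from 0.0 (shut) to 1.0 (fully open); effort is the grip in N (None keeps the last); returns when the fingers have stopped.
- robot.pause(seconds).
- ik(position, orientation): joint angles nearest the present ones, or None.
- imaging.snapshot(name): name is "scene" or "top" or "wrist"; returns a dict with "image" (384x512x3 uint8, blue, green, red), "camera_matrix" (3x3 intrinsics, pixels), "position" and "orientation" of the camera in the world. Camera axes: x right, y down, z forward; pixel columns grow to the right and rows downward; lengths in m; the calibration is good to about 2 mm. A picture is of the moment at which its call begins. There is no depth.
A pose or a line that the arm cannot do raises robot.Unreachable and nothing moves.
- workorder.close_job(): hands the job in, once; it reports no verdict.
Readings, each from a call of its own:
- status.read_time(): time.
- status.read_joints(): joint angles.
- status.read_joint_velocities(): joint speeds.
- status.read_effort(): joint torques, N m.
- status.read_tool_pos(): TCP position.
- status.read_eef_rot(): TCP orientation.
- status.read_ft_force(): force on the tool from outside, world axes, zero at the start.
- status.read_torque(): the same for the moment, N m.
- status.read_opening(): opening from 0.0 (shut) to 1.0 (fully open).
Only numpy, scipy, OpenCV 4.12 (cv2) and the standard library are available. Lean on these libraries where they do the work, as an engineer would, in place of code of your own. Each camera call takes 0.05 s, during which the arm holds its last target. There are 200 camera calls.

### The job

Slide the taller ferrite ring over the upright post on the antenna coupler and lower it, without dropping it, until it sits on the post's shoulder, and let go of it. Then take the coupler's sprung tune lever by its knob, advance it from rest by exactly three clicks (never on to a fourth) and finish while still holding the knob there, because the lever springs back if let go. Leave the thinner ring, the cup and the morse key where they are.

Things in the scene. Friction and masses are not known exactly. Their poses are not given: they have to be found in the camera images.
- coupler: Antenna coupler, grey metal case 180 (x) x 280 (y) x 60 mm high, fixed to the desk, place and yaw vary; origin at the centre of its underside, black front panel (pale meter, two knobs) on its -x side, z up. On its flat top, in its own axes (mm): post at x 20, y 85; lever pivot at x 20, y -55; dark pawl housing 26 x 26 x 22 high at x 73, y -55.
- post_top (a point): Top of the coupler's upright aluminium core post: diameter 20 mm, its top 6 mm tapered to 12 mm diameter; 40 mm tall above its shoulder, 112 mm above the desk. z up.
- post_seat (a point): Centre of the post's shoulder, a round step 34 mm in diameter and 12 mm high, whose upper face is 72 mm above the desk, 40 mm below post_top; the ring is home when its underside lies on it.
- ferrite_ring: The taller loose ring, dark grey: outside diameter 44 mm, hole 24 mm, height 24 mm, 50 to 100 g, lying flat on the desk; origin at the centre of its underside, z along its axis.
- thin_ring: The thinner loose ring, dark grey: outside diameter 36 mm, hole 14 mm (too small for the post), height 12 mm, lying flat; origin at the centre of its underside. Which of two places each ring lies in varies. To be left alone.
- lever_pivot (a point): Point on the tune lever's vertical axis at the case's top face (60 mm above the desk); axes as the case's. A toothed disc, 73 mm across, about it runs past a sprung pawl. Push at the knob: about 5 N on average, rising to 7 to 10 N on leaving a notch, down to 3 to 4 N past the tooth. A return spring stronger than the notches drives the lever back to 0 when let go.
- lever_knob: Black round upright knob that turns freely on its own pin at the end of the lever: diameter 18 mm, 42 mm tall, origin at the centre of its lower end (78 mm above the desk), 85 mm from the lever's vertical axis. The flat steel arm lies just below it (73 to 78 mm above the desk).
- tune_lever (a joint): Lever angle, rad: 0 at rest on its stop (arm points 2.62 rad anticlockwise from the case's x axis, seen from above); grows anticlockwise from above, the knob moving to the case's -y side, to a stop at 1.25. It clicks over teeth at about 0.12, 0.36, 0.60, 0.84, 1.08 into notches at 0.24 (one click), 0.48 (two), 0.72 (three), 0.96, 1.20.
- paper_cup: White cup, 72 mm across, 90 mm high; origin at the centre of its underside. Leave alone.
- morse_key: Hand key on a black base 120 x 75 mm, 46 mm high; origin at the centre of its underside. Leave alone.
Things that resemble listed ones, but are neither listed nor needed, are in the scene too. What is shaped like the ferrite_ring but pink, purple or turquoise is not meant.

How it is judged:
On the way, in this order (a step that is already met when the one before it is completed fails the run):
1. the taller ring sits home on the post's shoulder, let go, with the lever still at rest (horizontal distance between ferrite_ring and post_seat below 0.004 m and z of ferrite_ring in the frame of post_seat between -0.004 and 0.003 m and contact force between the fingers and ferrite_ring below 0.1 N and value of joint tune_lever below 0.12 rad), for 0.2 s.
2. the lever is held by its knob on the third click (value of joint tune_lever between 0.62 and 0.84 rad and contact force between the fingers and lever_knob above 0.5 N), for 0.5 s.
At the end, for the whole second after the job is handed in: The fingers hold the lever's knob (contact above 0.5 N) and the lever stands still between its third and fourth teeth (0.62 to 0.84 rad), the taller ring sits on the post's shoulder (within 4 mm sideways, 3 mm in height) and is not touched (all of step 2 and velocity of joint tune_lever between -0.1 and 0.1 rad/s and horizontal distance between ferrite_ring and post_seat below 0.004 m and z of ferrite_ring in the frame of post_seat between -0.004 and 0.003 m and contact force between the fingers and ferrite_ring below 0.1 N); the arm keeps its last pose, push and grip.
It fails at once if the lever goes on to a fourth click (value of joint tune_lever above 0.9 rad).
It fails at once if the thinner ring is disturbed (distance of thin_ring from where it was at the start of the episode above 0.03 m).
It fails at once if the cup is disturbed (distance of paper_cup from where it was at the start of the episode above 0.03 m or angle between paper_cup's own z axis and vertical above 0.5 rad).
It fails at once if the morse key is disturbed (distance of morse_key from where it was at the start of the episode above 0.03 m).
It fails at once if the ring is dropped down the post (horizontal distance between ferrite_ring and post_seat below 0.006 m and z of ferrite_ring in the frame of post_seat below 0.04 m and linear speed of ferrite_ring above 0.5 m/s).
It also fails if it takes over 64 s, if anything falls off the work surface, if the arm or the gripper's body presses on something with over 40 N, if the wrist force passes 120 N, or if a joint passes its speed limit or range.

## Working session

There is one attempt and no reset: what is moved stays moved. The work goes in short steps, each a Python script; the robot and the scene stay as the last script left them, time stands still between calls to the robot, and variables do not carry over. Pictures are saved under pics/ and viewed, about 8 in all and at most 12, crops included, and the job is handed in when it is done.

```bash
mkdir -p pics
cat > h.py <<'E'
import numpy as np, cv2
from scipy.spatial.transform import Rotation as R
from cell import robot, ik, imaging, workorder, status
def snap(n):
    s=imaging.snapshot(n); s['K']=np.array(s['camera_matrix']); s['p']=np.array(s['position']); s['R']=R.from_quat(s['orientation']).as_matrix(); return s
def ray(s,u,v):
    d=s['R']@np.linalg.inv(s['K'])@np.array([u,v,1.0]); return s['p'],d/np.linalg.norm(d)
def onplane(s,u,v,z):
    p,d=ray(s,u,v); return p+d*(z-p[2])/d[2]
def proj(s,X):
    c=s['R'].T@(np.array(X)-s['p']); q=s['K']@c; return q[:2]/q[2]
def tri(a,ua,b,ub):
    p1,d1=ray(a,*ua);p2,d2=ray(b,*ub)
    A=np.stack([d1,-d2],1); t=np.linalg.lstsq(A,p2-p1,rcond=None)[0]
    x1=p1+t[0]*d1;x2=p2+t[1]*d2; return (x1+x2)/2,np.linalg.norm(x1-x2)
def down(yaw): # tool z down, tool y axis along world angle yaw
    y=np.array([np.cos(yaw),np.sin(yaw),0]);z=np.array([0,0,-1.]);x=np.cross(y,z)
    return R.from_matrix(np.stack([x,y,z],1)).as_quat()
E
python3 - <<'E'
from h import *
import pickle
d={}
for n in ['scene','top','wrist']:
    s=snap(n); d[n]=s; print(n,s['p'].round(3),s['R'].round(3).tolist(),s['K'][0,0]); 
pickle.dump(d,open('s0.pkl','wb'))
im=np.vstack([np.hstack([d['top']['image'],d['scene']['image']])])
cv2.imwrite('pics/a_top.png',cv2.resize(d['top']['image'],(800,600),interpolation=cv2.INTER_CUBIC))
cv2.imwrite('pics/a_scene.png',cv2.resize(d['scene']['image'],(800,600),interpolation=cv2.INTER_CUBIC))
print(status.read_eef_rot(),status.read_time())
E
```

```text
scene [1.318 0.536 0.916] [[-0.571, 0.542, -0.617], [0.821, 0.374, -0.432], [-0.003, -0.753, -0.658]] 421.7450086911706
top [0.372 0.005 1.451] [[-0.029, -0.99, 0.141], [-0.999, 0.026, -0.022], [0.018, -0.142, -0.99]] 416.3040637611825
wrist [ 0.218 -0.539  0.385] [[0.24, -0.928, -0.285], [-0.971, -0.23, -0.068], [-0.002, 0.293, -0.956]] 308.7636802971399
[ 9.92702175e-01  1.20590014e-01 -5.93159360e-05 -6.60743217e-04] 0.15
```

View pics/a_top.png

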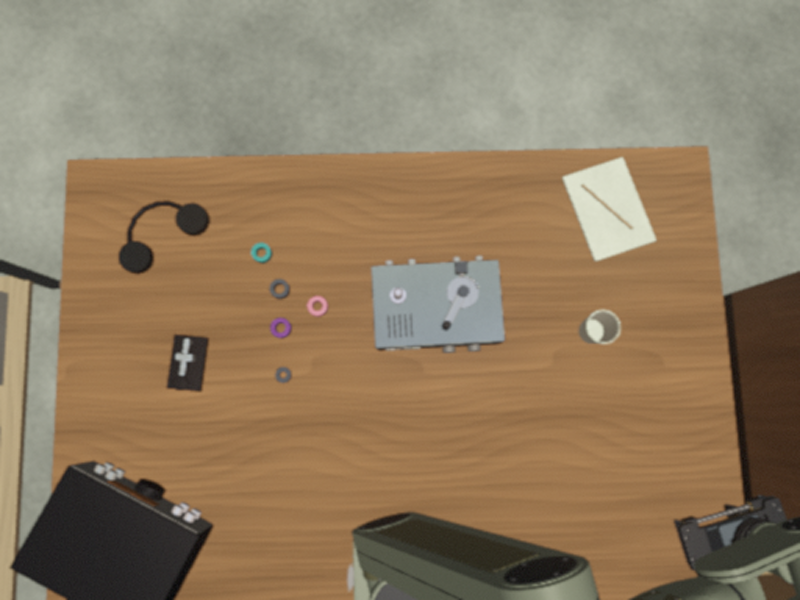

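View pics/a_scene.png

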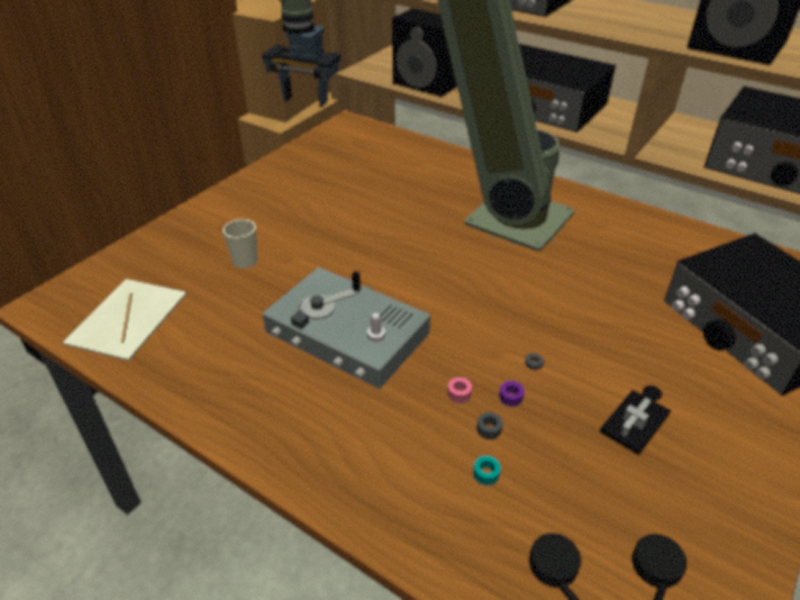

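The top view shows two dark grey rings at about (279,288) and (283,374) in the 800x600 picture. The one at (279,288) is larger, so it's the likely ferrite ring. The turquoise (261,252), purple (281,328) and pink (317,305) rings are decoys. The coupler is centred near (438,305), with the post at (398,293), pivot at (463,292) and knob at (446,326).

Run:
```python
from h import *
import pickle
d=pickle.load(open('s0.pkl','rb')); k=.64
T=lambda u,v,z:onplane(d['top'],u*k,v*k,z).round(3)
S=lambda u,v,z:onplane(d['scene'],u*k,v*k,z).round(3)
t=lambda a,b:[x.round(3) if hasattr(x,'round') else x for x in tri(d['top'],(a[0]*k,a[1]*k),d['scene'],(b[0]*k,b[1]*k))]
print('big',t((279,288),(489,425)),'thin',t((283,374),(535,361)))
print('posttop',t((398,292),(376,315)),'pivot',t((463,291),(317,301)),'knob',t((446,326),(356,276)))
c=[T(*p,.06) for p in [(372,267),(499,260),(504,347),(377,350)]];print('corners',c,np.mean(c,0))
e=(c[0]-c[1])+(c[3]-c[2]);yaw=np.arctan2(-e[0],e[1]);print('yaw',yaw)
b=t((279,288),(489,425))[0]; p=t((398,292),(376,315))[0]
v=[]
q=down(np.pi/2)
for i,(X,off,z) in enumerate([(p,(-.03,-.05),.30),(p,(-.03,.04),.30),(b,(-.05,-.05),.2),(b,(-.02,.04),.2)]):
    try: robot.move_to([X[0]+off[0],X[1]+off[1],z],q)
    except robot.Unreachable: print('unr',i); continue
    s=snap('wrist'); v.append(s)
    print(i,status.read_tool_pos(),s['p'].round(3),s['R'][:,2].round(3))
pickle.dump(v,open('s1.pkl','wb')); print(status.read_time(),status.read_joints())
for j in (0,2): cv2.imwrite(f'pics/b{j}.png',cv2.resize(np.hstack([v[j]['image'],v[j+1]['image']]),(800,300),interpolation=cv2.INTER_AREA))
cv2.imwrite('pics/b.png',np.vstack([cv2.imread('pics/b0.png'),cv2.imread('pics/b2.png')]))
```

```text
big [array([0.628, 0.257, 0.011]), np.float64(0.001)] thin [array([0.436, 0.251, 0.004]), np.float64(0.002)]
posttop [array([ 0.595, -0.008,  0.109]), np.float64(0.001)] pivot [array([ 0.599, -0.148,  0.077]), np.float64(0.0)] knob [array([ 0.522, -0.107,  0.107]), np.float64(0.003)]
corners [array([0.66 , 0.047, 0.06 ]), array([ 0.669, -0.231,  0.06 ]), array([ 0.478, -0.233,  0.06 ]), array([0.479, 0.04 , 0.06 ])] [ 0.5715  -0.09425  0.06   ]
yaw 0.014518036170182746
0 [ 0.56486421 -0.05875742  0.29987226] [ 0.48  -0.059  0.471] [ 0.295  0.    -0.955]
1 [0.56501136 0.03161889 0.29995991] [0.48  0.032 0.471] [ 0.296  0.001 -0.955]
2 [0.57894824 0.20547465 0.20129402] [0.494 0.205 0.372] [ 0.297 -0.    -0.955]
3 [0.60849602 0.29572235 0.20072778] [0.524 0.296 0.372] [ 0.297  0.    -0.955]
4.45 [ 4.35744641e-01  4.89061559e-01  1.32859929e+00 -7.63688986e-04
  1.32324782e+00 -1.13365318e+00]
```

View pics/b.png

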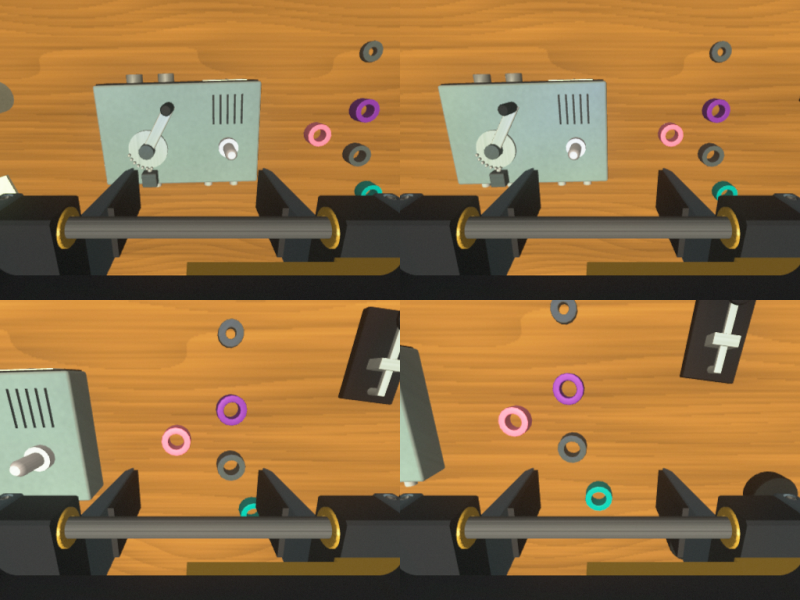

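The wrist views show the coupler with its lever at rest and the post on its right. The grey ring between purple and turquoise is at (231,465) in the lower left view and (572,447) in the lower right. The other grey ring, at (230,333), is visibly thinner.

Run:
```python
from h import *
import pickle
v=pickle.load(open('s1.pkl','rb'))
def crop(i,u,v_,w,h,f):
    c=v[i]['image'][v_-h//2:v_+h//2,u-w//2:u+w//2]
    c=cv2.resize(c,None,fx=f,fy=f,interpolation=cv2.INTER_CUBIC)
    for x in range((u-w//2)//10*10+10,u+w//2,10):
        X=(x-u+w//2)*f; cv2.line(c,(X,0),(X,6),(0,0,255),1)
        if x%20==0: cv2.putText(c,str(x),(X-10,16),0,.35,(0,0,255),1)
    for y in range((v_-h//2)//10*10+10,v_+h//2,10):
        Y=(y-v_+h//2)*f; cv2.line(c,(0,Y),(6,Y),(0,0,255),1)
        if y%20==0: cv2.putText(c,str(y),(8,Y+4),0,.35,(0,0,255),1)
    return c
A=np.hstack([crop(2,296,211,64,50,6),crop(2,295,43,64,50,6)])
B=np.hstack([crop(0,297,192,64,50,6),crop(0,200,160,128,100,3)])
out=np.vstack([A,B]);print(out.shape)
cv2.imwrite('pics/c.png',out)
# ring segmentation by low saturation, darkish
for i,(u,w) in {2:(296,211),3:(220,189)}.items():
    hsv=cv2.cvtColor(v[i]['image'],cv2.COLOR_BGR2HSV)
    sub=hsv[w-25:w+25,u-32:u+32]; m=((sub[...,1]<70)&(sub[...,2]<150)).astype(np.uint8)
    cs,hr=cv2.findContours(m,cv2.RETR_CCOMP,cv2.CHAIN_APPROX_NONE)
    for c,h in zip(cs,hr[0]):
        if cv2.contourArea(c)>60: 
            e=cv2.fitEllipse(c); print(i,'hole' if h[3]>=0 else 'outer',e[0][0]+u-32,e[0][1]+w-25,e[1],e[2],cv2.contourArea(c),cv2.boundingRect(c))
```

```text
(600, 768, 3)
2 outer 295.3770389556885 213.204008102417 (33.13311004638672, 34.56874465942383) 81.28002166748047 883.5 (14, 8, 36, 37)
2 hole 295.03741455078125 212.86129570007324 (17.58343505859375, 20.684499740600586) 65.7397689819336 287.0 (21, 18, 21, 20)
3 outer 219.89751625061035 189.6477279663086 (34.21208953857422, 35.50563430786133) 136.3409881591797 939.5 (14, 6, 36, 38)
3 hole 219.71460723876953 189.7339096069336 (19.766815185546875, 21.492212295532227) 69.90081787109375 331.5 (21, 16, 23, 21)
```

View pics/c.png

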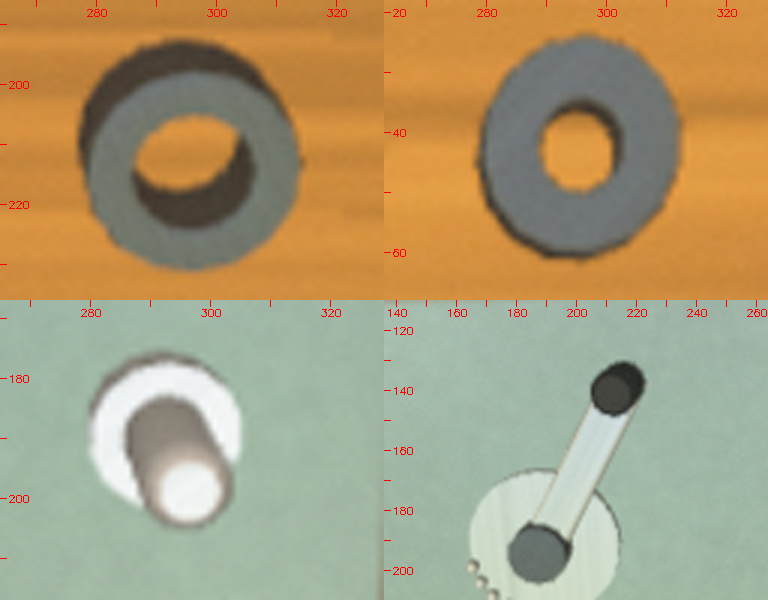

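The upper left crop is the big grey ring: a 24 mm-type hole, tall walls, top face centred near (296.5,214.5). The upper right crop is the thinner ring with the small hole. The first fits ferrite_ring. Also visible are the post top at (296.5,198.5), the knob top at (212,141) and the hub at (187,194).

Run:
```python
from h import *
import pickle
v=pickle.load(open('s1.pkl','rb'))
def ell(i,u,w,lo,hi,smax=80,r=28):
    hsv=cv2.cvtColor(v[i]['image'],cv2.COLOR_BGR2HSV)[w-r:w+r,u-r:u+r]
    m=((hsv[...,1]<smax)&(hsv[...,2]>=lo)&(hsv[...,2]<=hi)).astype(np.uint8)
    m=cv2.morphologyEx(m,cv2.MORPH_OPEN,np.ones((2,2),np.uint8)) 
    cs,_=cv2.findContours(m,cv2.RETR_EXTERNAL,cv2.CHAIN_APPROX_NONE)
    c=min([c for c in cs if cv2.contourArea(c)>25],key=lambda c:np.linalg.norm(c.mean((0,1))-r) )
    e=cv2.fitEllipse(cv2.convexHull(c)); return (e[0][0]+u-r,e[0][1]+w-r),np.round(e[1],1)
def both(name,a,b,*k,**kw):
    try:
        ia,ua,wa=a; ib,ub,wb=b
        e1=ell(ia,ua,wa,*k,**kw); e2=ell(ib,ub,wb,*k,**kw)
        X,g=tri(v[ia],e1[0],v[ib],e2[0]); print(name,np.round(e1[0],1),e1[1],np.round(e2[0],1),e2[1],X.round(4),'gap',round(g,4)); return X,e1,e2
    except Exception as x: print(name,x)
both('ringtop',(2,296,214),(3,220,189),82,160,r=24)
both('posttip',(0,296,198),(1,221,198),225,255,60,r=7)
both('knobtop',(0,212,141),(1,138,138),40,80,120,r=14)
both('hub',(0,187,194),(1,122,194),70,130,90,r=13)
hsv=cv2.cvtColor(v[0]['image'],cv2.COLOR_BGR2HSV); print(hsv[141,212],hsv[194,187],hsv[198,296],hsv[135,218],hsv[227,296] , cv2.cvtColor(v[2]['image'],cv2.COLOR_BGR2HSV)[227,296])
# coupler edges: far-from-finger edge and right edge of top face, mask in view1
im=v[1]['image'];o=[]
for n,i in (('v0',0),('v1',1)):
    c=v[i]['image'][60:250,90:345]; o.append(c)
cv2.imwrite('pics/d.png',cv2.resize(np.hstack([v[1]['image'][150:230,100:250],v[1]['image'][100:180,100:250]]),None,fx=2.6,fy=2.6,interpolation=cv2.INTER_CUBIC))
```

```text
ringtop [296.7 214.7] [32.6 35.2] [220.9 191. ] [34.3 36.1] [0.6299 0.2577 0.0234] gap 0.0001
posttip [297.2 199.3] [8. 9.] [222.6 199.2] [9.  9.4] [ 0.5992 -0.0057  0.1134] gap 0.0
knobtop [214.4 140.1] [15.2 18.3] [138.  139.6] [15.6 24.8] [ 0.5287 -0.1055  0.1014] gap 0.0002
hub [188.  195.1] [18.5 19.4] [117.9 195.2] [17.7 20.1] [ 0.6018 -0.1441  0.089 ] gap 0.0006
[30 18 69] [ 72  22 116] [ 70   3 245] [60 23 44] [ 58  32 190] [ 40  26 118]
```

Both grasp heights agree with the text: ring top 23.4 mm, post top 113.4 mm. Next I grasp the ring and check it in hand.

Run:
```python
from h import *
import pickle
q=down(np.pi/2); rx,ry=.6299,.2577
robot.set_gripper(.72,15)
robot.move_to([rx,ry,.09],q)
print(robot.move_straight([rx,ry,.006],speed=.08,threshold=6), status.read_tool_pos())
robot.set_gripper(0.0,15); print('open',status.read_opening()*91)
robot.move_straight([rx,ry,.15],speed=.12)
print(status.read_opening()*91,status.read_ft_force())
robot.move_to([.5992,-.0057,.16],q)
s=snap('wrist');pickle.dump(s,open('s2.pkl','wb'))
print(status.read_tool_pos(),status.read_time()); 
cv2.imwrite('pics/e.png',cv2.resize(s['image'],(768,576),interpolation=cv2.INTER_CUBIC))
```

```text
False [0.63041336 0.25787614 0.00667092]
open 43.73050343939933
43.91723308684137 [ 0.43206372  0.28029802 -1.1462737 ]
[ 0.59962867 -0.0043603   0.15986378] 9.675
```

View pics/e.png

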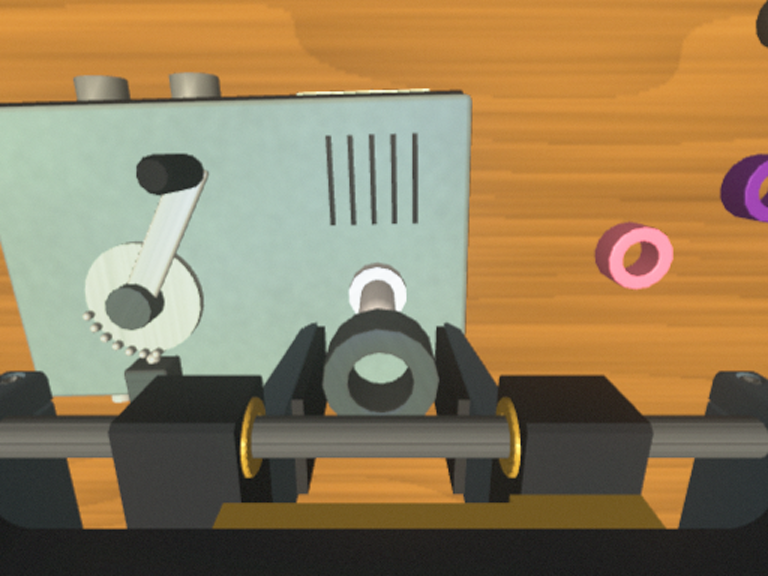

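The ring is gripped (43.7 mm across) and hangs level, its top face at about (380,370). The post and shoulder show just behind it at (377,290).

Run:
```python
from h import *
import pickle
s=pickle.load(open('s2.pkl','rb')); hsv=cv2.cvtColor(s['image'],cv2.COLOR_BGR2HSV)
# ring top face rows: left/right columns
def fit(m,u,v):
    cs,_=cv2.findContours(m.astype(np.uint8),cv2.RETR_EXTERNAL,cv2.CHAIN_APPROX_NONE)
    for c in cs:
        if cv2.contourArea(c)>100: e=cv2.fitEllipse(cv2.convexHull(c)); print(np.round(e[0],1)+[u,v],np.round(e[1],1),cv2.boundingRect(c))
print(hsv[230,232:276,2].tolist()); print(hsv[230,232:276,1].tolist()); print('sh',hsv[183,225:280,2].tolist(),hsv[191,225:280,2].tolist(), hsv[200,225:280,2].tolist())
f=(hsv[...,2]>75)&(hsv[...,2]<140)&(hsv[...,1]<60); sub=f[205:282,212:296]; fit(sub,212,205)
for u,v,z in [(380/1.5,370/1.5,.177),(377.5/1.5,290/1.5,.072)]: print(onplane(s,u,v,z))
print('post tip est proj',proj(s,[.5992,-.0057,.112]),proj(s,[.5992,-.0057,.072]), 'tcp',status.read_tool_pos())
```

```text
[118, 115, 116, 115, 116, 116, 117, 120, 119, 119, 118, 116, 116, 117, 117, 118, 118, 117, 116, 117, 120, 118, 117, 117, 117, 120, 121, 121, 120, 120, 118, 119, 118, 118, 118, 117, 118, 117, 117, 119, 120, 119, 120, 118]
[24, 20, 26, 20, 22, 22, 24, 23, 26, 24, 28, 22, 24, 24, 26, 22, 24, 20, 22, 24, 26, 24, 22, 22, 22, 26, 25, 23, 23, 26, 24, 21, 22, 24, 24, 24, 24, 17, 22, 24, 26, 21, 21, 24]
sh [198, 195, 195, 196, 196, 195, 197, 194, 198, 195, 190, 152, 142, 179, 235, 245, 249, 249, 250, 250, 250, 250, 251, 251, 251, 251, 251, 251, 250, 250, 250, 250, 250, 250, 250, 250, 250, 248, 241, 222, 143, 134, 179, 200, 198, 199, 198, 197, 196, 198, 196, 198, 196, 197, 198] [195, 193, 195, 197, 198, 196, 196, 193, 202, 246, 250, 250, 251, 251, 251, 251, 245, 185, 142, 144, 146, 146, 148, 147, 146, 147, 147, 143, 141, 142, 140, 139, 133, 132, 130, 161, 238, 251, 251, 251, 250, 250, 249, 250, 247, 200, 200, 200, 199, 196, 199, 198, 198, 199, 198] [195, 197, 197, 199, 199, 197, 198, 215, 242, 248, 248, 249, 249, 248, 239, 164, 151, 152, 155, 157, 159, 167, 169, 170, 172, 175, 174, 171, 170, 167, 163, 156, 148, 141, 139, 139, 133, 151, 222, 250, 250, 251, 251, 250, 249, 241, 198, 197, 196, 195, 198, 195, 197, 197, 197]
[254.7 250.9] [73.  83.3] (3, 5, 78, 67)
[ 0.59387677 -0.00534125  0.177     ]
[ 0.59566851 -0.00662941  0.072     ]
post tip est proj [252.71087688 213.4326809 ] [252.72181652 197.15083249] tcp [ 0.59962867 -0.0043603   0.15986378]
```

Shoulder centre checks: column about 251.5 and row about 197, so x is about 0.599 and y between -0.006 and -0.007. The ring is about 2 mm too far in +y, so I correct that and lower it.

Run:
```python
from h import *
x,y=.5993,-.0063
robot.move_straight([x,y,.128],speed=.06); robot.pause(.4)
p=status.read_tool_pos(); print(p,status.read_ft_force())
x2,y2=x+(x-p[0]),y+(y-p[1])
hit=robot.move_straight([x2,y2,.0825],speed=.03,threshold=5); print('hit',hit,status.read_tool_pos(),status.read_ft_force())
if not hit:
    hit=robot.move_straight([x2,y2,.0755],speed=.015,threshold=3); print('hit2',hit,status.read_tool_pos(),status.read_ft_force())
print(status.read_time())
```

```text
[ 0.59938969 -0.00631628  0.12821553] [ 0.12406891 -0.53579807 -0.47307865]
hit False [ 0.59936088 -0.00630139  0.08270413] [ 0.71427177 -0.29610082  0.06039423]
hit2 True [ 0.59939723 -0.00628658  0.07828335] [-0.41906638  0.04113033  4.50014542]
12.7917
```

Run:
```python
from h import *
import pickle
robot.set_gripper(.62); robot.pause(.3)
p=status.read_tool_pos(); robot.move_straight([p[0],p[1],.20],speed=.1)
q=down(np.pi/2); v=[]
for y in (-.06,-.13):
    robot.move_to([.53,y,.24],q); robot.pause(.2); v.append(snap('wrist'))
pickle.dump(v,open('s3.pkl','wb')); print(status.read_time())
def cr(s,c,w=64,h=100):
    u,v_=np.round(c).astype(int); x0=max(u-w,0);y0=max(v_-h//2,0); print('origin',x0,y0)
    return cv2.resize(s['image'][y0:y0+h,x0:x0+2*w],(384,300),interpolation=cv2.INTER_CUBIC)
K=[.528,-.104,.12];P=[.599,-.006,.09]
A=[np.hstack([cr(s,proj(s,K)),cr(s,proj(s,P))]) for s in v]
cv2.imwrite('pics/f.png',np.vstack(A))
```

```text
16.2333
origin 144 136
origin 237 189
origin 215 136
origin 297 188
```

View pics/f.png

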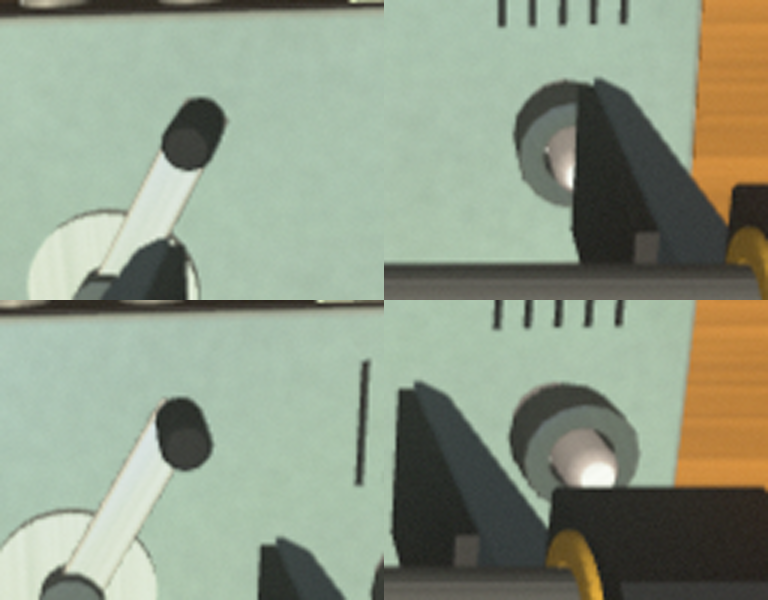

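The ring sits flat around the post, let go, and the lever is at rest. The knob top is at native (205.7,185.7) and (277,185.5) in the two views.

Run:
```python
from h import *
import pickle
v=pickle.load(open('s3.pkl','rb'))
K,g=tri(v[0],(205.7,185.7),v[1],(277,185.5)); print('knob',K,g)
print([onplane(s,*c,.12).round(4) for s,c in zip(v,[(205.7,185.7),(277,185.5)])])
print('ring top',onplane(v[1],362.3,238.7,.096), 'thin')
piv=np.array([.6018,-.1441]); # hub
pivP=np.array([.5993,-.0063])+np.array([.140*np.sin(.017),-.140*np.cos(.017)])
for p in (piv,pivP):
    d=K[:2]-p; print(p,'r',np.linalg.norm(d),'ang',np.arctan2(d[1],d[0]))
d0=status.read_joints()
for a in (1.07,1.43,1.79): print(a,ik([.53,-.105,.083],down(a)))
```

```text
knob [ 0.5277455  -0.10631955  0.12104925] 0.00011789218882525727
[array([ 0.5281, -0.1065,  0.12  ]), array([ 0.528 , -0.1062,  0.12  ])]
ring top [ 0.59661501 -0.00714165  0.096     ] thin
[ 0.6018 -0.1441] r 0.08313501800061734 ang 2.669841456977334
[ 0.60167989 -0.14627977] r 0.0840423251251546 ang 2.6460860933529697
1.07 [-2.16866726e-01  3.83964119e-01  1.83029328e+00 -4.44089210e-16
  9.27335255e-01 -1.28686673e+00]
1.43 [-2.16866726e-01  3.83964119e-01  1.83029328e+00 -4.44089210e-16
  9.27335255e-01 -1.64686673e+00]
1.79 [-2.16866726e-01  3.83964119e-01  1.83029328e+00 -4.44089210e-16
  9.27335255e-01 -2.00686673e+00]
```

```bash
cat >> h.py <<'E'
TH0=2.637; RAD=.085
def arcpose(piv,a):
    th=TH0+a; return [piv[0]+RAD*np.cos(th),piv[1]+RAD*np.sin(th),.085],down(th-np.pi/2)
def lever(piv):
    p=status.read_tool_pos(); return np.arctan2(p[1]-piv[1],p[0]-piv[0])%(2*np.pi)-TH0
E
python3 - <<'E'
from h import *
import json
k=[.5280,-.1063]; q=down(TH0-np.pi/2)
robot.move_to([*k,.16],q)
print(robot.move_straight([*k,.085],speed=.08,threshold=6)); robot.pause(.2); print(status.read_tool_pos(),status.read_ft_force())
robot.set_gripper(0.0,30); robot.pause(.2)
p=status.read_tool_pos(); print('open mm',status.read_opening()*91,p,status.read_ft_force())
piv=[p[0]-RAD*np.cos(TH0),p[1]-RAD*np.sin(TH0)]; print('piv',piv); json.dump(piv,open('piv.json','w'))
if 15<status.read_opening()*91<21:
    for a in np.arange(.04,.281,.04):
        P,o=arcpose(piv,a); robot.move_straight(P,speed=.03,ori=o)
        f=np.array(status.read_ft_force()); t=TH0+a; print(round(a,2),round(lever(piv),3),'tan',round(-f[0]*np.sin(t)+f[1]*np.cos(t),1),'rad',round(f[0]*np.cos(t)+f[1]*np.sin(t),1),'z',round(f[2],1))
print(status.read_opening()*91,status.read_time())
E
```

```text
False
[ 0.52830063 -0.10634967  0.08544033] [-0.09154336 -0.80237872  0.39494625]
open mm 17.11622940550526 [ 0.52809374 -0.10611814  0.08500662] [ 0.22888633  1.4443312  -0.02228823]
piv [np.float64(0.6025003200981536), np.float64(-0.14721147068322277)]
0.04 0.024 tan -6.2 rad 0.1 z -0.3
0.08 0.065 tan -5.2 rad 0.2 z 0.2
0.12 0.109 tan -6.1 rad -0.6 z -0.3
0.16 0.157 tan -4.3 rad 0.4 z -0.8
0.2 0.205 tan -2.4 rad -0.1 z -1.2
0.24 0.236 tan -4.4 rad -1.0 z -0.6
0.28 0.27 tan -6.6 rad -1.3 z -0.5
17.40770485310158 20.8417
```

The force pattern fits: it drops after the 0.12 tooth, then rises on leaving the notch at 0.24. I continue to 0.72.

Run:
```python
from h import *
import json,pickle
piv=json.load(open('piv.json'))
for a in np.arange(.32,.721,.04):
    P,o=arcpose(piv,a); robot.move_straight(P,speed=.03,ori=o)
    f=np.array(status.read_ft_force()); t=TH0+a; print(round(a,2),round(lever(piv),3),'tan',round(-f[0]*np.sin(t)+f[1]*np.cos(t),1),'rad',round(f[0]*np.cos(t)+f[1]*np.sin(t),1),'z',round(f[2],1))
robot.pause(.7)
print(lever(piv),status.read_ft_force(),status.read_opening()*91,status.read_time())
s=[snap('wrist'),snap('scene')]; pickle.dump(s,open('s4.pkl','wb'))
c=s[1]['image'][150:270,150:310]
cv2.imwrite('pics/g.png',np.hstack([cv2.resize(s[0]['image'],(400,300)),cv2.resize(c,(400,300),interpolation=cv2.INTER_CUBIC)]))
```

```text
0.32 0.312 tan -5.9 rad -1.6 z -0.1
0.36 0.354 tan -5.1 rad -2.0 z -1.2
0.4 0.399 tan -4.3 rad -2.3 z -1.7
0.44 0.444 tan -1.4 rad -1.9 z -1.6
0.48 0.475 tan -4.1 rad -3.8 z -2.2
0.52 0.506 tan -7.2 rad -3.2 z -2.1
0.56 0.549 tan -5.7 rad -4.1 z -0.5
0.6 0.591 tan -5.0 rad -4.5 z -1.8
0.64 0.633 tan -4.0 rad -4.0 z -2.1
0.68 0.678 tan -3.3 rad -4.9 z -1.2
0.72 0.711 tan -5.0 rad -4.5 z -0.2
0.7105814126873873 [ 3.80436095  5.23605982 -0.98511701] 17.160659214406852 24.475
```

View pics/g.png

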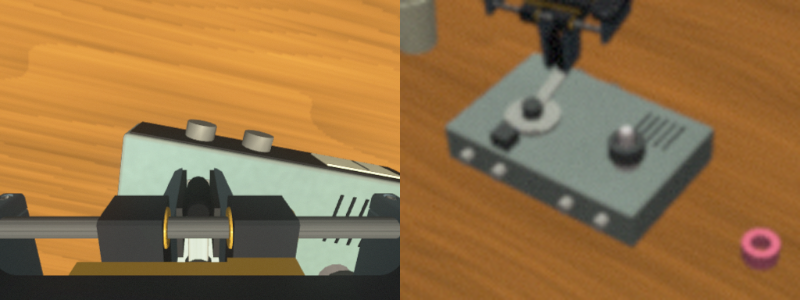

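The knob is between the fingers, the lever has swung round, and the ring is home on the post. Three force drops (near 0.2, 0.44 and 0.68) mark three clicks, so I hand in.

```bash
python3 -c "
from h import *;import json
print(lever(json.load(open('piv.json'))),status.read_opening()*91,status.read_ft_force(),status.read_time())
workorder.close_job()"
```

```text
0.7105490561085959 17.13369184110468 [ 2.99295234  5.27627442 -2.21404878] 24.575
the job is handed in; nothing more can be done
```

I put the taller ring on the post and let go of it. I then advanced the tune lever three clicks and handed the job in at 24.6 s, still holding the knob. No verdict is reported, so what follows is from my own checks.

- **Ring:** the hand touched down within 0.4 mm of the expected height for the post's shoulder. The pictures after release show it flat around the post. My rough single-view check put it about 3 mm off in x, which is more than the 2 mm play between hole and post allows. I took that as reading error.
- **Lever:** the hand's position gives an angle of 0.711 rad, steady, against 0.72 for the third notch. The force dropped three times, at about 0.20, 0.44 and 0.68 rad, which matches three clicks.
- **Grip:** the fingers read 17.1 mm on the 18 mm knob, with about 5 N of push along the lever's travel. A sideways force of about 4.5 N also built up, probably from a small error in my pivot position. I left it alone.
- **Other objects:** nothing unexpected touched the gripper on its approaches, and I went nowhere near the thin ring, cup or morse key. I did not measure their positions again at the end.

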